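# Refit the abrasive roll in its bench dispenser

## Robot

A 6-joint arm with a two-finger parallel gripper is mounted at the origin on a cart in front of the work surface, level with it; the furniture and walls round the work are solid. World frame = base frame: x ahead of the robot, y to its left, z up, the work surface at z = 0. Lengths are in m, angles in degrees, forces in N, time in s.
With the tool pointing down it reaches from about 0.25 to 0.725 m from the base axis. Payload 9.7 kg.
Tool frame: the origin (TCP) lies at the very end of the fingers, on their centre line; the grasp point (between the pads) lies 19 mm behind it; z points along the fingers, y is the line along which they close (so a half turn about z gives the same grasp; the last joint's range is limited). The gripper opens to 85 mm and grips with 20 to 120 N. Pads are 22 mm wide; open, the fingers measure 114 mm over their backs; the gripper's body (76 mm by 85 mm) begins 54 mm behind the grasp point. The pads swing forward as they close: fully open they stand 13 mm farther back than shut.
Start: joints at [66.119, 4.979, 10.078, 95.1, 0, 90], TCP at [0.223, 0.503, 0.231] pointing down, gripper open.
Joint ranges: [-179.16, 179.16], [-48.56, 103.87], [-65.8, 70.77], [-126.05, 130.52], [-82.76, 87.17], [-180, 180]. Speed limits (degrees/s): [127.2, 127.2, 147.25, 180, 180, 180].

## Interface

Orientations are given as [roll, pitch, yaw] about the fixed x, y, z axes, in that order (R = Rz(yaw) Ry(pitch) Rx(roll)).
In Python, from workcell import bot gives the robot as it stands.
- The arm moves only by the tool arm_command, never from a script. Its argument "series" is a list of rows, each a list of 4 numbers: the shift along the tool's x, y, z in m, then the turn about the tool's z in rad. A call has exactly 5 rows; each row is the pose to reach, as a shift and turn from the pose commanded when the call began, along the tool's axes at that moment; what a row does not reach only later rows make up. A row lasts 1/10 s, in which the tool goes at most 50 mm and 8.59 degrees, less where a joint would pass 70% of its speed; a pose out of reach is approached as far as the arm can. A call with a gripper value outside its range is refused whole. "hand" is the finger opening in m, from 0 to 0.0854, set as the call begins (left out, the last holds). The fingers move at their own pace and stop on an object; "grip_force" is the grip in N (left out, the last holds). Time passes only in rows, so rows that repeat a pose let the fingers close, or fill a call up. It gives the time, the measured TCP pose, the force, the opening and the grip force at its end, in the units of the state.
- bot.get_obs(): the state, without advancing time (a new reading comes with each control period).
- bot.camera(name): name is "scene" or "top"; returns a dict with "color" (384x512x3 uint8, blue, green, red), "camera_matrix" (3x3 intrinsics, pixels), "xyz" and "orientation" of the camera in the world. Camera axes: x right, y up, looking along -z (the intrinsics and any distortion apply to the point x, -y, -z); pixel columns grow to the right and rows downward; lengths in m; the calibration is good to about 2 mm. A picture is of the moment at which its call begins. There is no depth.
- bot.job_done(): hands the job in; it is judged then, once.
Trained networks look in the newest picture that a camera, given by its name, has taken for a name from the list of things; names that differ only in an ending like _2 or _b are one class to them, and where a whole thing is asked for, a point or a joint stands for the part that bears it (a point fixed in the world has none). Each returns a list of dicts, best first, with "confidence" (0 to 1); they miss things now and then, are a little off and sometimes report something else, mostly with a low value. They report only what shows in the picture. A call takes as long as a camera call.
- bot.find_in(camera, target): "location" ([column, row] in pixels, amid what is visible of it).
- bot.mark_of(camera, target): "location" ([column, row] in pixels: a listed point, or the origin of a listed thing).
The state is a dict: "time": time; "q": joint angles; "qd": joint speeds; "joint_efforts": joint torques, N m; "ee_pos": TCP position; "tcp_rot": TCP orientation; "wrist_force": force on the tool from outside, world axes, zero at the start; "torque": the same for the moment, N m; "opening": finger opening in m; "grasp_force": force on a finger pad.
Only numpy, scipy, OpenCV 4.12 (cv2) and the standard library are available. Lean on these libraries where they do the work, as an engineer would, in place of code of your own. Each camera call takes 0.05 s, during which the arm holds its last target. There are 200 camera calls.

## Task

Put the roll of abrasive paper back into its bench dispenser: set the brass sprung end of its spindle in the brass cup, press the spring in, swing the plain steel end along the slot of the black block opposite, ease it home into the cup at the end of the slot, and let go. Press only as hard as the spring needs, never jam the spindle against the dispenser or let the spring slam it, and leave the other things on the bench where they are.

Things in the scene. Friction and masses are not known exactly. Their poses are not given: they have to be found in the camera images.
- holder: Dispenser board, fixed: plywood 120 x 220 x 14 mm with a toothed tear-off strip, 34 mm high, on its front (-x) edge. Origin on the underside; x to the back, y along the spindle to the brass cup, z up. On it a grey U bracket with two cheeks 36 mm wide, 88 mm high. Open before, behind and above the cup axis, which is level, along y at x = 0, 70 mm above the bench.
- cup_point (a point): Where the floor of the brass cup would be (y = +74 mm from the board's origin) with the bracket centred on the board. The bracket is clamped through slotted holes and really sits up to 7 mm to either side along y, not measured. Cup on the left (+y) cheek: cone open to -y, 8 mm deep, inside 20 mm wide at the rim, 13 at the floor. For the sprung brass end.
- slot_point (a point): Likewise for the cup floor in the black block (36 x 36 mm) on the right cheek, 159 mm from the brass cup's floor and shifted with it. Cup 13 mm wide, floor 8 mm behind the block's face. A level slot 3 mm deep, 14 high (21 at its flared mouth) runs in from the front edge, 18 mm before the axis, to the cup's back wall: the plain end slides in from the front and drops 5 mm deeper at the cup.
- roll_center (a point): Centre of the roll, on the spindle axis, 27 mm above the bench at the start; y axis along the spindle to the sprung end. Red-brown roll 44 mm thick, 70 mm long (grip it there, across the axis) between grey hexagonal flanges 4 mm thick, 54 mm across flats, outer faces 39 mm from the centre. 0.15 to 0.27 kg. All one rigid piece but the brass plunger.
- plain_tip (a point): Tip of the plain steel end: a fixed pin 10 mm thick, flat-ended with a 1.5 mm chamfer, 84 mm from the roll's centre (-y).
- sprung_tip (a point): Rounded tip of the brass spring plunger, 10 mm thick, 79 mm from the roll's centre (+y) when free. Goes in by at most 11 mm: 1.3 N to start, 1.3 N more per mm, 15.5 N at its stop, then solid. In by 4 mm (6.5 N) when the spindle is home; must be in by 9 to 11 mm (13 to 15.5 N) for the plain tip to pass along the slot. More than 22 N on the dispenser is too much.
- sander: Bystander, loose: cork sanding block 64 x 110 x 29 mm, origin at the centre of its underside.
- block: Bystander, loose: dark wooden block 50 x 50 x 45 mm, origin at the centre of its underside.
- honing_oil: Bystander, loose: small dropper bottle 33 mm wide and 102 mm high, standing; origin at the centre of its underside.

How it is judged:
By the outcome, as a careful person would: the job done as asked, in the order asked, and still so for the second after the job is handed in, with the robot touching nothing.
It also fails if it takes over 72 s, if anything falls off the work surface, if the arm or the gripper's body presses on something with over 40 N, if the wrist force passes 120 N, or if a joint passes its speed limit or range.

## Working session

There is one attempt and no reset: what is moved stays moved. The work goes in short steps, Python scripts to look and compute and a tool call to move; the robot and the scene stay as the last step left them, time stands still between calls to the robot, and variables do not carry over. Pictures are saved under pics/ and viewed, at most 10 in all, crops included, and the job is handed in when it is done.

Besides the shell and the picture viewer there is one more tool, called after "Call:" as name(argument=value, ...) on one line, values as JSON. arm_command: Moves the arm, as the interface text tells. Its arguments: {"type":"object","properties":{"series":{"type":"array"},"hand":{"type":"number"},"grip_force":{"type":"number"}},"required":["series"]}

```bash
ls; mkdir -p pics; cat > h.py <<'E'
import numpy as np, cv2
from workcell import bot
from scipy.spatial.transform import Rotation as R
def rot(o):
    o=np.array(o,float)
    return o if o.shape==(3,3) else R.from_euler('xyz',o,degrees=True).as_matrix()
def proj(c,P):
    p=(np.atleast_2d(P)-np.array(c['xyz']))@rot(c['orientation'])
    p=p*[1,-1,-1]; u=p@np.array(c['camera_matrix']).T
    return u[:,:2]/u[:,2:]
def ray(c,px):
    d=np.linalg.inv(np.array(c['camera_matrix']))@[px[0],px[1],1]
    d=rot(c['orientation'])@(d*[1,-1,-1]); return np.array(c['xyz']),d/np.linalg.norm(d)
def tri(rs):
    A=np.zeros((3,3));b=np.zeros(3)
    for o,d in rs:
        M=np.eye(3)-np.outer(d,d);A+=M;b+=M@o
    x=np.linalg.solve(A,b)
    return x,[round(1000*np.linalg.norm((np.eye(3)-np.outer(d,d))@(x-o)),1) for o,d in rs]
E
python3 - <<'E'
from h import *
np.set_printoptions(precision=4,suppress=True)
C={n:bot.camera(n) for n in('scene','top')}
for n,c in C.items():
    cv2.imwrite(f'pics/{n}0.png',c['color']); print(n,{k:v for k,v in c.items() if k!='color'})
for t in ['holder','cup_point','slot_point','roll_center','plain_tip','sprung_tip','sander','block','honing_oil']:
    rs=[]
    for n,c in C.items():
        m=bot.mark_of(n,t)
        print(t,n,[(np.round(a['location'],1),round(a['confidence'],2)) for a in m[:2]])
        if m: rs.append(ray(c,m[0]['location']))
    if len(rs)==2: print('   ',tri(rs))
print(bot.get_obs())
E
```

```text
pics
scene {'camera_matrix': array([[423.0095,   0.    , 262.782 ],
       [  0.    , 423.0095, 185.8396],
       [  0.    ,   0.    ,   1.    ]]), 'xyz': array([ 0.0052, -0.5336,  0.7193]), 'orientation': array([ 42.1754,   0.2736, -59.6012])}
top {'camera_matrix': array([[358.3503,   0.    , 252.8748],
       [  0.    , 358.3503, 191.1343],
       [  0.    ,   0.    ,   1.    ]]), 'xyz': array([ 0.4706, -0.2342,  0.9122]), 'orientation': array([  5.0363,  -0.684 , -88.9668])}
holder scene [(array([211.3, 168.7]), 0.69)]
holder top [(array([188.6, 194.6]), 0.88)]
    (array([ 0.5366, -0.082 ,  0.0209]), [np.float64(1.9), np.float64(1.9)])
cup_point scene [(array([189.4, 133.4]), 0.75)]
cup_point top [(array([149.1, 182.7]), 0.59), (array([216.5, 247.7]), 0.41)]
    (array([ 0.5616, -0.0024,  0.0752]), [np.float64(3.4), np.float64(3.4)])
slot_point scene [(array([234.6, 167.8]), 0.94), (array([203.1, 228.5]), 0.37)]
slot_point top [(array([214.4, 199.6]), 0.9)]
    (array([ 0.5239, -0.154 ,  0.0716]), [np.float64(1.2), np.float64(1.2)])
roll_center scene [(array([328.9, 240.2]), 0.62
[... 813 characters left out ...]
, -0.0082]), [np.float64(3.1), np.float64(3.1)])
honing_oil scene [(array([378.2, 201.6]), 0.68)]
honing_oil top [(array([332.4, 154.3]), 0.54)]
    (array([ 0.6498, -0.4465,  0.0041]), [np.float64(0.2), np.float64(0.2)])
{'time': 1.0, 'q': array([66.1237,  4.9779, 10.0782, 95.0983,  0.0012, 89.9997]), 'qd': array([-0.0696, -0.056 ,  0.0931, -0.0368,  0.001 ,  0.0961]), 'joint_efforts': array([ -0.0011, -52.0119,  46.4857,   0.0019,  -0.0001,   0.    ]), 'ee_pos': array([0.2226, 0.5029, 0.2313]), 'tcp_rot': array([179.998 ,  -0.0012, 156.124 ]), 'wrist_force': array([ 0.3367, -0.0993, -0.2811]), 'torque': array([ 0.0133,  0.0235, -0.0258]), 'grasp_force': 0.0, 'opening': 0.08581797369602892}
```

```bash
python3 - <<'E'
import cv2
a=cv2.imread('pics/scene0.png');b=cv2.imread('pics/top0.png')
cv2.imwrite('pics/s1.png',cv2.resize(a[90:290,140:410],None,fx=2.9,fy=2.9,interpolation=cv2.INTER_CUBIC))
cv2.imwrite('pics/t1.png',cv2.resize(b[120:300,120:380],None,fx=3,fy=3,interpolation=cv2.INTER_CUBIC))
E
```

```text
(no output)
```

View pics/s1.png

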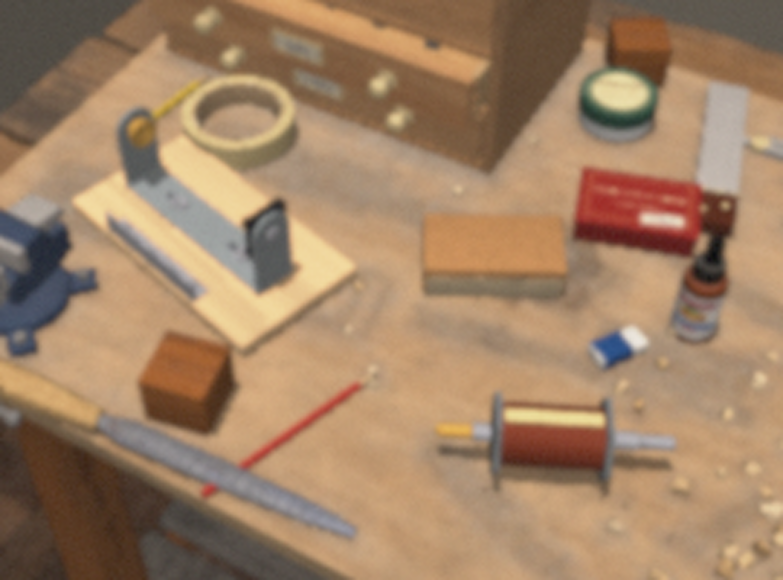

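View pics/t1.png

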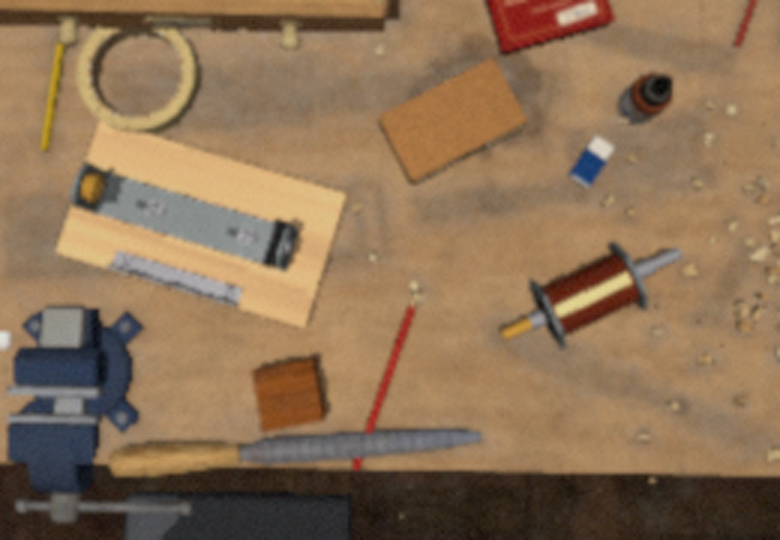

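The pictures show the dispenser with the brass cup at top (150,182) and the black slot block at (215,201). The roll lies at (318,217), brass end towards the dispenser. The dark block sits at (214,250), in front of the slot side. Next I average several readings and fit both poses.

```bash
cat > fit.py <<'E'
from h import *
from scipy.optimize import least_squares
np.set_printoptions(precision=4,suppress=True)
H={'holder':(0,0,0),'cup_point':(0,.074,.070),'slot_point':(0,-.085,.070)}
G={'roll_center':(0,0,.027),'plain_tip':(0,-.084,.027),'sprung_tip':(0,.079,.027)}
obs={}
for k in range(5):
    for n in('scene','top'):
        c=bot.camera(n)
        for t in list(H)+list(G):
            m=bot.mark_of(n,t)
            if m: obs.setdefault((t,n),[]).append(m[0]['location'])
        if k==0: cam=globals().setdefault('cam',{}); cam[n]=c
def world(p,q): return np.r_[p[0]+np.cos(p[2])*q[0]-np.sin(p[2])*q[1],p[1]+np.sin(p[2])*q[0]+np.cos(p[2])*q[1],q[2]]
for nm,S,x0 in(('holder',H,(.54,-.08,-.24)),('roll',G,(.487,-.4,.46))):
    for cs in(('scene','top'),('scene',),('top',)):
        it=[(t,n,np.median(obs[t,n],0)) for t in S for n in cs if (t,n) in obs]
        f=lambda p:np.concatenate([proj(cam[n],world(p,S[t]))[0]-o for t,n,o in it])
        r=least_squares(f,x0,loss='soft_l1',x_scale=(.01,.01,.1))
        print(nm,cs,r.x[:2],np.degrees(r.x[2]))
        if len(cs)==2:
            print('resid',[(t,n,np.round(v,1),np.round(np.std(obs[t,n],0),1)) for (t,n,_),v in zip(it,r.fun.reshape(-1,2))])
E
python3 fit.py
```

```text
holder ('scene', 'top') [ 0.5438 -0.0735] -16.456820341286576
resid [('holder', 'scene', array([1.8, 2.1]), array([67.2, 13.2])), ('holder', 'top', array([-0.7, -0.7]), array([1.4, 0.8])), ('cup_point', 'scene', array([-2. ,  0.9]), array([67. , 53.3])), ('cup_point', 'top', array([-0.3, -1.6]), array([0.9, 1.4])), ('slot_point', 'scene', array([-0.6, -0.2]), array([0.9, 0.5])), ('slot_point', 'top', array([1.8, 0.2]), array([1.2, 0.8]))]
holder ('scene',) [ 0.5469 -0.0737] -18.03723675693
holder ('top',) [ 0.542  -0.0738] -15.14857807039804
roll ('scene', 'top') [ 0.487 -0.4  ] 25.603062130826174
resid [('roll_center', 'scene', array([ 0.9, -1.3]), array([0.3, 1.5])), ('roll_center', 'top', array([-0.3,  1.9]), array([2.2, 1.3])), ('plain_tip', 'scene', array([-0.1, -0.1]), array([0.8, 0.9])), ('plain_tip', 'top', array([ 0.9, -0.2]), array([1.7, 1.4])), ('sprung_tip', 'scene', array([-0.1,  0.1]), array([0.4, 0.8])), ('sprung_tip', 'top', array([-0.6,  0.2]), array([1.5, 1.3]))]
roll ('scene',) [ 0.486 -0.4  ] 25.481033720008835
roll ('top',) [ 0.4884 -0.4002] 25.896158428113733
```

```bash
cat > hold.py <<'E'
from h import *
from scipy.optimize import least_squares
np.set_printoptions(precision=4,suppress=True)
cam={n:bot.camera(n) for n in('scene','top')}
def world(p,q): q=np.atleast_2d(q).astype(float); c,s=np.cos(p[2]),np.sin(p[2]); return np.c_[p[0]+c*q[:,0]-s*q[:,1],p[1]+s*q[:,0]+c*q[:,1],q[:,2]]
K=np.array([(.06,.11,.014),(.06,-.11,.014),(-.06,-.11,.014),(-.06,.11,.014)])
T=np.array([(100,123),(345,193),(305,327),(57,250)])/3+120-.33
S=np.array([(183,135),(357,270),(240,350),(73,203)])/2.9+[140,90]-.33
for cs in(('scene','top'),('scene',),('top',)):
    f=lambda p:np.concatenate([(proj(cam[n],world(p,K))-{'scene':S,'top':T}[n]).ravel() for n in cs])
    r=least_squares(f,(.54,-.08,-.24),loss='soft_l1',x_scale=(.01,.01,.1)); print(cs,r.x[:2],np.degrees(r.x[2]),np.round(r.fun.reshape(-1,2),1).tolist())
    if len(cs)==2: p=r.x
w,h=.018,.088
def cheek(y): return [(-w,y,.03),(-w,y,h),(w,y,h),(w,y,.03)]
out=[]
for n,(o,e) in {'scene':((150,100),(130,120)),'top':((130,150),(120,90))}.items():
    im=cv2.resize(cam[n]['color'][o[1]:o[1]+e[1],o[0]:o[0]+e[0]],None,fx=5,fy=5,interpolation=cv2.INTER_CUBIC)
    def dr(P,col,cl=True): cv2.polylines(im,[np.int32((proj(cam[n],world(p,P))-o+.5)*5)],cl,col,1)
    dr(K,(0,255,0))
    for y,c in((.066,(255,0,255)),(-.077,(255,255,0))): dr(cheek(y),c)
    dr([(0,.074,.07),(0,-.085,.07)],(0,0,255),False)
    out.append(cv2.copyMakeBorder(im,0,600-im.shape[0],0,0,cv2.BORDER_CONSTANT)); cv2.imwrite(f'pics/ov_{n}.png',im)
np.save('holder.npy',p)
E
python3 hold.py
```

```text
('scene', 'top') [ 0.5386 -0.0792] -15.889967310265918 [[0.1, -0.7], [0.3, -1.2], [0.2, -0.1], [-1.5, -1.1], [0.1, -1.6], [1.6, 0.4], [0.7, 1.6], [-0.7, 1.5]]
('scene',) [ 0.5369 -0.0807] -16.106509522282387 [[0.3, -0.1], [0.5, -0.3], [0.1, 0.7], [-1.4, -0.5]]
('top',) [ 0.5405 -0.0781] -15.876249091830019 [[-0.3, -2.3], [1.2, -0.4], [0.3, 0.8], [-1.1, 0.7]]
```

View pics/ov_scene.png

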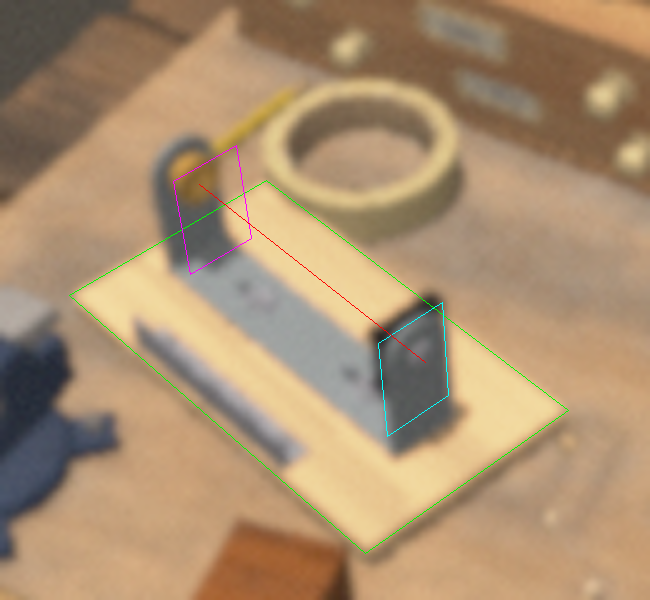

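View pics/ov_top.png

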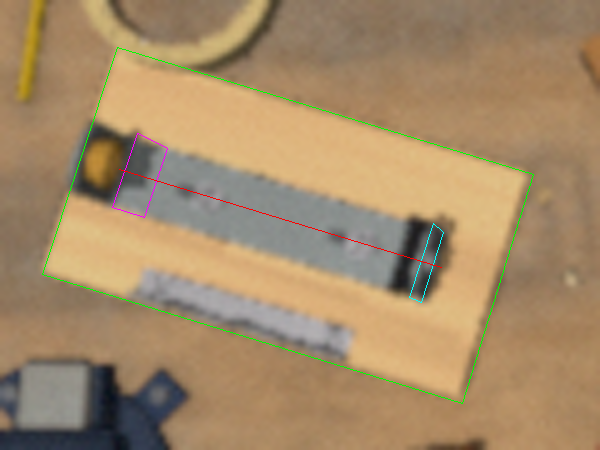

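The board outline fits in both views: holder at about (0.539, -0.079), yaw -15.9°. The bracket sits about 6 mm towards +y. The roll is at (0.487, -0.400), with its spindle at 115.6°. I move above the roll first.

Call:
arm_command(series=[[-0.607, -0.719, 0, 0.707], [-0.607, -0.719, 0, 0.707], [-0.607, -0.719, 0, 0.707], [-0.607, -0.719, 0, 0.707], [-0.607, -0.719, 0, 0.707]], hand=0.085)

```text
time: 5.1
ee_pos: [0.2928, 0.2612, 0.2313]
tcp_rot: [180.0, -0.0, 115.3]
wrist_force: [1.9, 0.8, 0.8]
opening: 0.085
grasp_force: 0.0
```

```bash
cat > go.py <<'E'
import sys
from h import *
np.set_printoptions(precision=4,suppress=True)
o=bot.get_obs()
def delta(P,yaw):
    d=np.array(P)-o['ee_pos']; y=o['tcp_rot'][2]; c,s=np.cos(np.radians(y)),np.sin(np.radians(y))
    return np.round([d[0]*c+d[1]*s,d[0]*s-d[1]*c,-d[2],-np.radians((yaw-y+180)%360-180)],4)
if __name__=='__main__':
    print(o['time'],o['ee_pos'],o['tcp_rot'],o['q'],'F',o['wrist_force'],o['opening'])
    a=list(map(float,sys.argv[1:]))
    if a: print(delta(a[:3],a[3]))
E
python3 go.py .487 -.4 .231 115.6
```

```text
5.1 [0.2928 0.2612 0.2313] [179.9644  -0.004  115.3155] [ 41.7425 -16.417   -9.5739  96.8078  -0.0062 106.427 ] F [1.9418 0.7616 0.7716] 0.08500607283787986
[-0.6807 -0.1071  0.0003 -0.005 ]
```

Call:
arm_command(series=[[-0.681, -0.107, 0, 0], [-0.681, -0.107, 0, 0], [-0.681, -0.107, 0, 0], [-0.681, -0.107, 0, 0], [-0.681, -0.107, 0, 0]])

```text
time: 5.6
ee_pos: [0.3646, 0.0215, 0.2317]
tcp_rot: [179.9, 0.0, 115.6]
wrist_force: [0.9, 0.6, -0.2]
opening: 0.0849
grasp_force: 0.0
```

Call:
arm_command(series=[[-0.431, -0.068, 0.03, 0], [-0.431, -0.068, 0.05, 0], [-0.431, -0.068, 0.07, 0], [-0.431, -0.068, 0.09, 0], [-0.431, -0.068, 0.1, 0]])

```text
time: 6.1
ee_pos: [0.435, -0.2139, 0.1869]
tcp_rot: [179.9, 0.1, 115.6]
wrist_force: [0.8, 1.1, 1.0]
opening: 0.0851
grasp_force: 0.0
```

```bash
python3 go.py .487 -.4 .10 115.6
```

```text
6.1 [ 0.435  -0.2139  0.1869] [179.948    0.0582 115.5691] [-26.1903  -4.7081  -4.5482  90.082    0.0048  38.2405] F [0.8357 1.0681 0.969 ] 0.08507374685381035
[-0.1903 -0.0334  0.0869 -0.0005]
```

Call:
arm_command(series=[[-0.19, -0.033, 0.04, 0], [-0.19, -0.033, 0.06, 0], [-0.19, -0.033, 0.087, 0], [-0.19, -0.033, 0.087, 0], [-0.19, -0.033, 0.087, 0]])

```text
time: 6.6
ee_pos: [0.4863, -0.3996, 0.0955]
tcp_rot: [-179.9, -0.2, 115.5]
wrist_force: [-0.5, 0.7, 0.2]
opening: 0.0848
grasp_force: 0.0
```

```bash
cat > roll.py <<'E'
from go import *
from scipy.optimize import least_squares
def rollfit(z,x0,N=1,cs=('scene','top')):
    G={'roll_center':0,'plain_tip':-.084,'sprung_tip':.079}; it=[]
    for k in range(N):
        for n in cs:
            c=bot.camera(n)
            for t in G:
                m=bot.mark_of(n,t)
                if m: it.append((c,t,n,np.array(m[0]['location'])))
    W=lambda p,v:np.array([p[0]-np.sin(p[2])*v,p[1]+np.cos(p[2])*v,p[3]])
    f=lambda p:np.concatenate([proj(c,W(p,G[t]))[0]-l for c,t,n,l in it])
    r=least_squares(f,(*x0,z),loss='soft_l1',x_scale=(.01,.01,.1,.01))
    return r.x,[(t,n,np.round(v,1)) for (_,t,n,_),v in zip(it,r.fun.reshape(-1,2))]
E
python3 - <<'E'
from roll import *
p,res=rollfit(.027,(.487,-.4,.45)); print(o['time'],o['ee_pos'],o['tcp_rot'],p,np.degrees(p[2])); print(res); print(delta([.487,-.4,.008],115.6))
c=bot.camera('top');cv2.imwrite('pics/t2.png',cv2.resize(c['color'][150:280,240:400],None,fx=4,fy=4))
E
```

```text
6.6 [ 0.4863 -0.3996  0.0955] [-179.8723   -0.2149  115.4769] [ 0.4876 -0.399   0.464   0.0214] 26.586915293035613
[('roll_center', 'scene', array([ 0. , -1.2])), ('plain_tip', 'scene', array([0.8, 0.7])), ('sprung_tip', 'scene', array([-1.2,  0.3])), ('roll_center', 'top', array([-0.4, -0.6])), ('sprung_tip', 'top', array([0.4, 0.3]))]
[-0.0006  0.0005  0.0875 -0.0021]
```

View pics/t2.png

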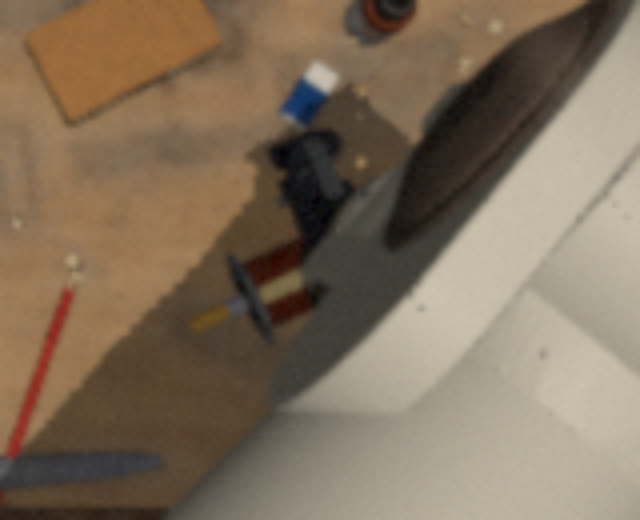

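The fingers straddle the roll squarely: grip at (300,280) in the crop, brass tip at (195,325). I descend and close.

Call:
arm_command(series=[[-0.0005, 0.0005, 0.03, 0], [-0.0005, 0.0005, 0.06, 0], [-0.0005, 0.0005, 0.08, 0], [-0.0005, 0.0005, 0.0895, 0], [-0.0005, 0.0005, 0.0895, 0]])

```text
time: 7.55
ee_pos: [0.4875, -0.3966, 0.0098]
tcp_rot: [-180.0, -0.1, 115.6]
wrist_force: [0.3, 0.1, 0.8]
opening: 0.0852
grasp_force: 0.0
```

Call:
arm_command(series=[[0, 0, 0, 0], [0, 0, 0, 0], [0, 0, 0, 0], [0, 0, 0, 0], [0, 0, 0, 0]], hand=0.03, grip_force=80)

```text
time: 8.05
ee_pos: [0.4886, -0.3979, 0.0123]
tcp_rot: [179.9, 0.1, 115.6]
wrist_force: [-0.9, 0.0, 6.7]
opening: 0.0417
grasp_force: 80.8
```

Call:
arm_command(series=[[0, 0, 0, 0], [0, 0, 0, 0], [0, 0, 0, 0], [0, 0, 0, 0], [0, 0, 0, 0]])

```text
time: 8.55
ee_pos: [0.4886, -0.3979, 0.0122]
tcp_rot: [179.9, 0.1, 115.6]
wrist_force: [-1.1, 1.3, 7.0]
opening: 0.0418
grasp_force: 80.8
```

```bash
python3 go.py
```

```text
8.55 [ 0.4886 -0.3979  0.0122] [179.9285   0.1304 115.6111] [-39.1613  17.0274  -0.313   72.5112   0.0091  25.2275] F [-1.147  1.335  7.035] 0.041807064011997776
```

Call:
arm_command(series=[[0, 0, -0.01, 0], [0, 0, -0.03, 0], [0, 0, -0.05, 0], [0, 0, -0.05, 0], [0, 0, -0.05, 0]])

```text
time: 9.05
ee_pos: [0.488, -0.3974, 0.0605]
tcp_rot: [180.0, 0.0, 115.6]
wrist_force: [-0.2, -0.7, -3.0]
opening: 0.042
grasp_force: 81.3
```

Call:
arm_command(series=[[0, 0, 0, 0], [0, 0, 0, 0], [0, 0, 0, 0], [0, 0, 0, 0], [0, 0, 0, 0]])

```text
time: 9.55
ee_pos: [0.4878, -0.3973, 0.0602]
tcp_rot: [-180.0, -0.0, 115.6]
wrist_force: [0.4, 0.5, -1.9]
opening: 0.042
grasp_force: 81.3
```

```bash
python3 - <<'E'
from roll import *
print(o['time'],o['ee_pos'],o['tcp_rot'],'F',o['wrist_force'],o['torque'],o['opening'])
p,res=rollfit(.07,(.488,-.398,.45)); print(p,np.degrees(p[2])); print(res)
c=bot.camera('scene');cv2.imwrite('pics/s3.png',cv2.resize(c['color'][130:330,200:430],None,fx=3,fy=3))
E
```

```text
9.55 [ 0.4878 -0.3973  0.0602] [-179.9927   -0.0188  115.6134] F [ 0.3948  0.5243 -1.8866] [-0.0002  0.0582 -0.0155] 0.04197851006864256
[ 0.491  -0.3996  0.4523  0.0733] 25.917699256778075
[('roll_center', 'scene', array([-0.5, -0.8])), ('plain_tip', 'scene', array([2.5, 0.5])), ('sprung_tip', 'scene', array([0.9, 0.2])), ('roll_center', 'top', array([-1.1, -0.2])), ('sprung_tip', 'top', array([-0.8,  1.2]))]
```

View pics/s3.png

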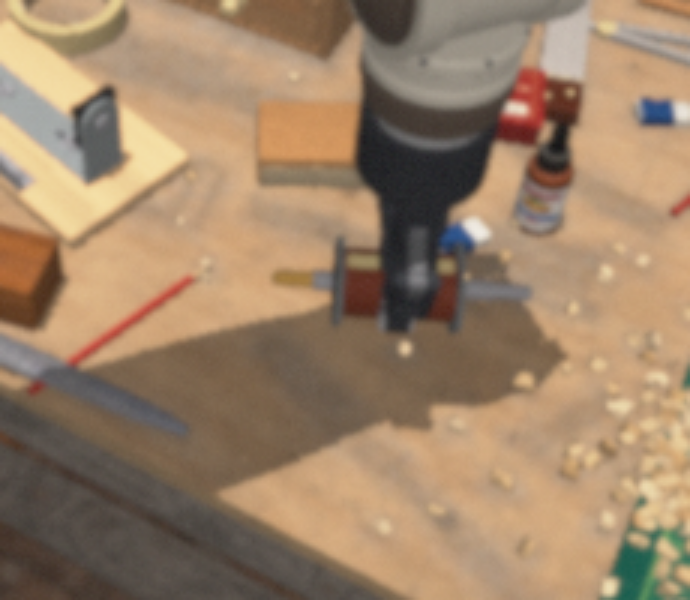

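The roll is held level and the grip is sound (42 mm opening, 1.9 N weight). The axis is about 15 mm above the TCP. I carry it high to above the dispenser with the spindle yawed 13°, so the plain end stays in front of the block.

Call:
arm_command(series=[[0.01, 0.005, -0.04, 0], [0.04, 0.025, -0.08, 0.15], [0.08, 0.048, -0.1, 0.3], [0.12, 0.072, -0.1, 0.45], [0.16, 0.096, -0.1, 0.6]])

```text
time: 10.5
ee_pos: [0.5055, -0.2128, 0.1618]
tcp_rot: [179.9, 0.0, 81.7]
wrist_force: [1.3, -0.7, -2.4]
opening: 0.0415
grasp_force: 81.8
```

```bash
python3 go.py .5173 -.0909 .16 61.1
```

```text
10.5 [ 0.5055 -0.2128  0.1618] [179.8652   0.0269  81.6848] [-22.8346   3.7504   1.0776  87.19     0.0077  75.4805] F [ 1.2841 -0.6512 -2.4269] 0.04147400794140835
[ 0.1223 -0.0059  0.0018  0.3593]
```

Call:
arm_command(series=[[0.035, -0.002, 0, 0.12], [0.07, -0.004, 0, 0.24], [0.1, -0.006, 0, 0.352], [0.12, -0.006, 0, 0.352], [0.12, -0.006, 0, 0.352]])

```text
time: 11.0
ee_pos: [0.516, -0.0923, 0.1607]
tcp_rot: [180.0, -0.0, 62.1]
wrist_force: [-0.1, -1.2, -2.0]
opening: 0.0418
grasp_force: 81.9
```

Call:
arm_command(series=[[0, 0, 0, 0], [0, 0, 0, 0], [0, 0, 0, 0], [0, 0, 0, 0], [0, 0, 0, 0]])

```text
time: 11.5
ee_pos: [0.5157, -0.095, 0.1604]
tcp_rot: [-180.0, 0.0, 61.8]
wrist_force: [0.4, -0.1, -2.6]
opening: 0.0416
grasp_force: 81.9
```

```bash
cat > see.py <<'E'
from roll import *
from hold import world
E
python3 - <<'E'
from roll import *
print(o['time'],o['ee_pos'],o['tcp_rot'],'F',o['wrist_force']); print(delta([.5173,-.0909,.0552],61.1))
p,res=rollfit(.175,(.5173,-.0909,np.radians(-29))); print(p,np.degrees(p[2])); print(res)
y=np.radians(o['tcp_rot'][2]);u=np.array([np.cos(y),np.sin(y)]);e=p[:2]-o['ee_pos'][:2]; print('along,across',e@u,e@[u[1],-u[0]])
E
```

```text
11.5 [ 0.5157 -0.095   0.1604] [-179.9947    0.0027   61.8496] F [ 0.4265 -0.1374 -2.5529]
[ 0.0044 -0.0005  0.1052  0.0131]
[ 0.5229 -0.0947 -0.5577  0.1632] -31.955091928375744
[('roll_center', 'scene', array([ 4.8, -0. ])), ('plain_tip', 'scene', array([-0.1,  2.5])), ('sprung_tip', 'scene', array([ -11.7, -122.1])), ('roll_center', 'top', array([2.7, 0.3])), ('plain_tip', 'top', array([-2.3, -0.4]))]
along,across 0.003657993318255413 0.0062072766643741385
```

Call:
arm_command(series=[[0, 0, 0.025, 0], [0, 0, 0.05, 0], [0, 0, 0.075, 0.013], [0, 0, 0.095, 0.013], [0, 0, 0.105, 0.013]])

```text
time: 12.4
ee_pos: [0.5149, -0.0943, 0.0536]
tcp_rot: [-179.9, 0.0, 61.2]
wrist_force: [-0.8, 0.1, -2.9]
opening: 0.0417
grasp_force: 81.8
```

Call:
arm_command(series=[[0, 0, 0, 0], [0, 0, 0, 0], [0, 0, 0, 0], [0, 0, 0, 0], [0, 0, 0, 0]])

```text
time: 12.9
ee_pos: [0.5161, -0.0946, 0.0561]
tcp_rot: [179.9, -0.0, 61.1]
wrist_force: [-0.8, 0.2, -2.2]
opening: 0.0416
grasp_force: 81.7
```

```bash
python3 - <<'E'
from go import *
print(o['time'],o['ee_pos'],o['tcp_rot'],'F',o['wrist_force']); print(delta([.5173,-.0909,.0552],61.1))
p=np.load('holder.npy'); out=[]
y=np.radians(o['tcp_rot'][2]);u=np.r_[np.cos(y),np.sin(y),0];C=o['ee_pos']+[0,0,.0148]-.002*u
for n,(ox,oy,w,h,f) in {'scene':(150,100,130,120,5),'top':(130,150,120,90,5)}.items():
    c=bot.camera(n); im=cv2.resize(c['color'][oy:oy+h,ox:ox+w],None,fx=3,fy=3,interpolation=cv2.INTER_CUBIC)
    for q in (C+.079*u,C-.084*u): cv2.circle(im,tuple(int(v) for v in (proj(c,q)[0]-[ox,oy]+.5)*3),2,(0,255,0),-1)
    cp,sp=np.cos(p[2]),np.sin(p[2])
    q=np.array([p[0]-sp*.080,p[1]+cp*.080,.07]); cv2.circle(im,tuple(int(v) for v in (proj(c,q)[0]-[ox,oy]+.5)*3),2,(255,0,255),-1)
    out.append(cv2.copyMakeBorder(im,0,360-im.shape[0],0,0,cv2.BORDER_CONSTANT))
cv2.imwrite('pics/pre.png',np.hstack(out))
E
```

```text
12.9 [ 0.5161 -0.0946  0.0561] [179.9428  -0.0167  61.1451] F [-0.7856  0.2015 -2.1934]
[ 0.0038 -0.0008  0.0009  0.0008]
```

View pics/pre.png

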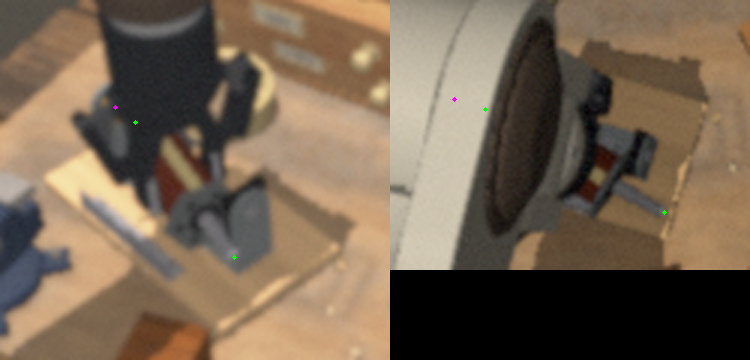

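The predicted plain tip lands on the real one in both views, at (234,257) and (664,212), and is well in front of the block. I now insert along the cup axis; in tool axes that is (0.974, -0.225).

Call:
arm_command(series=[[0.003, -0.0007, 0.0005, 0], [0.006, -0.0014, 0.0008, 0], [0.009, -0.002, 0.0008, 0], [0.012, -0.0027, 0.0008, 0], [0.014, -0.0031, 0.0008, 0]])

```text
time: 13.5
ee_pos: [0.5199, -0.0804, 0.0547]
tcp_rot: [-180.0, -0.0, 61.2]
wrist_force: [0.1, -0.4, -1.5]
opening: 0.0418
grasp_force: 81.7
```

Call:
arm_command(series=[[0.001, -0.0002, 0, 0], [0.002, -0.0005, 0, 0], [0.003, -0.0007, 0, 0], [0.004, -0.0009, 0, 0], [0.004, -0.0009, 0, 0]])

```text
time: 14.0
ee_pos: [0.521, -0.0767, 0.0547]
tcp_rot: [180.0, -0.0, 61.1]
wrist_force: [0.3, -0.7, -3.6]
opening: 0.0421
grasp_force: 81.7
```

Call:
arm_command(series=[[0.001, -0.0002, 0, 0], [0.002, -0.0005, 0, 0], [0.003, -0.0007, 0, 0], [0.004, -0.0009, 0, 0], [0.004, -0.0009, 0, 0]])

```text
time: 14.5
ee_pos: [0.5221, -0.0727, 0.0546]
tcp_rot: [-180.0, -0.0, 61.2]
wrist_force: [0.8, 0.3, -2.2]
opening: 0.0415
grasp_force: 81.7
```

```bash
cat > hf.py <<'E'
from go import *
p=np.load('holder.npy');p[2]=np.radians(-15.9);M=R.from_euler('z',p[2]).as_matrix()
def show(c=-.002):
    y=np.radians(o['tcp_rot'][2]);u=np.r_[np.cos(y),np.sin(y),0]; P=o['ee_pos']-[p[0],p[1],0]
    h=lambda q:np.round(1000*(M.T@q),1)
    print('t',o['time'],'tcpH',h(P),'yaw',o['tcp_rot'][2],'sprungH',h(P+(.079+c)*u),'plainH',h(P+(-.084+c)*u),'F_H',np.round(M.T@o['wrist_force'],1),'T_H',np.round(M.T@o['torque'],2))
if __name__=='__main__': show()
E
python3 hf.py
```

```text
t 14.5 tcpH [-17.6   1.7  54.6] yaw 61.154891774337806 sprungH [-0.4 76.8 54.6] plainH [-36.9 -82.1  54.6] F_H [ 0.7  0.5 -2.2] T_H [0.03 0.04 0.01]
```

Call:
arm_command(series=[[0.001, -0.0002, 0, 0], [0.002, -0.0005, 0, 0], [0.003, -0.0007, 0, 0], [0.003, -0.0007, 0, 0], [0.003, -0.0007, 0, 0]])

```text
time: 15.0
ee_pos: [0.5229, -0.0699, 0.0547]
tcp_rot: [-180.0, 0.0, 61.1]
wrist_force: [-0.7, 0.5, -2.4]
opening: 0.0418
grasp_force: 81.7
```

Call:
arm_command(series=[[0.001, -0.0002, 0, 0], [0.002, -0.0005, 0, 0], [0.003, -0.0007, 0, 0], [0.003, -0.0007, 0, 0], [0.003, -0.0007, 0, 0]])

```text
time: 15.5
ee_pos: [0.5237, -0.0669, 0.0546]
tcp_rot: [-180.0, 0.0, 61.2]
wrist_force: [0.7, 0.7, -2.6]
opening: 0.0418
grasp_force: 81.7
```

```bash
python3 hf.py
```

```text
t 15.5 tcpH [-17.7   7.8  54.6] yaw 61.15267801486045 sprungH [-0.4 82.8 54.6] plainH [-37.  -76.   54.6] F_H [ 0.5  0.9 -2.6] T_H [ 0.02  0.01 -0.02]
```

Call:
arm_command(series=[[0.001, -0.0002, 0, 0], [0.002, -0.0005, 0, 0], [0.003, -0.0007, 0, 0], [0.003, -0.0007, 0, 0], [0.003, -0.0007, 0, 0]])

```text
time: 16.0
ee_pos: [0.5246, -0.0642, 0.0547]
tcp_rot: [180.0, 0.0, 61.1]
wrist_force: [0.7, -3.5, -1.3]
opening: 0.0418
grasp_force: 81.8
```

```bash
python3 hf.py
```

```text
t 16.0 tcpH [-17.6  10.6  54.7] yaw 61.12921891149453 sprungH [-0.3 85.6 54.7] plainH [-36.9 -73.2  54.7] F_H [ 1.6 -3.2 -1.3] T_H [-0.67 -0.23 -0.14]
```

Contact: 3.4 N along the spindle at tip y ≈ 84 mm, so the brass end is on the cup floor. I press along the spindle (tool x) in small steps.

Call:
arm_command(series=[[0.001, 0, 0, 0], [0.002, 0, 0, 0], [0.003, 0, 0, 0], [0.004, 0, 0, 0], [0.004, 0, 0, 0]])

```text
time: 16.5
ee_pos: [0.5263, -0.0611, 0.0546]
tcp_rot: [180.0, 0.1, 61.1]
wrist_force: [-1.5, -7.6, -0.7]
opening: 0.0418
grasp_force: 81.8
```

```bash
python3 hf.py
```

```text
t 16.5 tcpH [-16.8  14.1  54.6] yaw 61.11603201668857 sprungH [ 0.5 89.1 54.6] plainH [-36.1 -69.7  54.6] F_H [ 0.6 -7.7 -0.7] T_H [-1.44 -0.09 -0.17]
```

Call:
arm_command(series=[[0.001, 0, 0, 0], [0.002, 0, 0, 0], [0.003, 0, 0, 0], [0.004, 0, 0, 0], [0.0045, 0, 0, 0]])

```text
time: 17.0
ee_pos: [0.528, -0.0578, 0.0545]
tcp_rot: [-180.0, 0.2, 61.1]
wrist_force: [-3.6, -11.9, -1.8]
opening: 0.0422
grasp_force: 81.8
```

Call:
arm_command(series=[[0, 0, 0, 0], [0, 0, 0, 0], [0, 0, 0, 0], [0, 0, 0, 0], [0, 0, 0, 0]])

```text
time: 17.5
ee_pos: [0.528, -0.0579, 0.0545]
tcp_rot: [-180.0, 0.2, 61.1]
wrist_force: [-4.4, -10.5, -0.9]
opening: 0.0422
grasp_force: 81.8
```

```bash
python3 hf.py
```

```text
t 17.5 tcpH [-16.1  17.6  54.5] yaw 61.075375518084 sprungH [ 1.3 92.6 54.5] plainH [-35.5 -66.2  54.5] F_H [ -1.3 -11.3  -0.9] T_H [-2.32  0.12 -0.14]
```

Call:
arm_command(series=[[0.0007, 0, 0, 0], [0.0014, 0, 0, 0], [0.0021, 0, 0, 0], [0.0021, 0, 0, 0], [0.0021, 0, 0, 0]])

```text
time: 18.0
ee_pos: [0.5288, -0.0563, 0.0545]
tcp_rot: [-180.0, 0.2, 61.1]
wrist_force: [-4.5, -13.3, -0.9]
opening: 0.0418
grasp_force: 81.9
```

Call:
arm_command(series=[[0, 0, 0, 0], [0, 0, 0, 0], [0, 0, 0, 0], [0, 0, 0, 0], [0, 0, 0, 0]])

```text
time: 18.5
ee_pos: [0.5288, -0.0564, 0.0544]
tcp_rot: [-180.0, 0.2, 61.1]
wrist_force: [-4.8, -13.7, -1.0]
opening: 0.0419
grasp_force: 81.9
```

```bash
cat >> hf.py <<'E'
    # swing steps: rotate about point r ahead along tool x; turn a (tool +) moves spindle... world yaw -a
    for r in (.067,):
        for d in (2,4,6,8,10,12,13):
            t=np.radians(-d) # tool turn negative = world yaw +
            print(d,np.round([r-r*np.cos(t),-r*np.sin(t),t],4))
E
python3 hf.py
```

```text
File "hf.py", line 9
    for r in (.067,):
IndentationError: unexpected indent
```

Compressed about 10 mm at 14.3 N. I now swing about the cup pivot, r ≈ 66.5 mm, with tool turn negative.

Call:
arm_command(series=[[0, 0.0012, 0, -0.0175], [0, 0.0023, 0, -0.0349], [0.0001, 0.0035, 0, -0.0524], [0.0002, 0.0046, 0, -0.0698], [0.0002, 0.0046, 0, -0.0698]])

```text
time: 19.0
ee_pos: [0.5331, -0.0585, 0.0545]
tcp_rot: [-180.0, 0.2, 65.1]
wrist_force: [-4.4, -12.8, -1.7]
opening: 0.0415
grasp_force: 81.8
```

```bash
sed -i '/# swing/,$d' hf.py; python3 hf.py
```

```text
t 19.0 tcpH [-11.   18.4  54.5] yaw 65.09180500889659 sprungH [ 1.1 94.4 54.5] plainH [-24.5 -66.5  54.5] F_H [ -0.7 -13.5  -1.7] T_H [-2.75  0.07 -0.11]
```

Call:
arm_command(series=[[0.0003, 0.0006, 0, -0.0087], [0.0004, 0.0012, 0, -0.0175], [0.0004, 0.0017, 0, -0.0262], [0.0005, 0.0023, 0, -0.0349], [0.0005, 0.0023, 0, -0.0349]])

```text
time: 19.5
ee_pos: [0.5354, -0.0591, 0.0545]
tcp_rot: [-180.0, 0.2, 67.1]
wrist_force: [-4.1, -14.1, -1.2]
opening: 0.042
grasp_force: 81.8
```

```bash
python3 hf.py
```

```text
t 19.5 tcpH [-8.6 18.5 54.5] yaw 67.07402194329629 sprungH [ 0.8 94.9 54.5] plainH [-19.1 -66.9  54.5] F_H [ -0.1 -14.6  -1.2] T_H [-2.79 -0.01 -0.15]
```

Call:
arm_command(series=[[0, 0.0006, 0, -0.0087], [0, 0.0012, 0, -0.0175], [0, 0.0017, 0, -0.0262], [0, 0.0023, 0, -0.0349], [0, 0.0023, 0, -0.0349]])

```text
time: 20.0
ee_pos: [0.5376, -0.06, 0.0545]
tcp_rot: [-180.0, 0.2, 69.1]
wrist_force: [-3.6, -13.1, -1.4]
opening: 0.0424
grasp_force: 81.8
```

```bash
python3 hf.py
```

```text
t 20.0 tcpH [-6.3 18.2 54.5] yaw 69.07047035129777 sprungH [ 0.5 94.9 54.5] plainH [-13.8 -67.5  54.5] F_H [  0.2 -13.5  -1.4] T_H [-2.76 -0.14 -0.04]
```

Call:
arm_command(series=[[0.0003, 0.0006, 0, -0.0087], [0.0004, 0.0012, 0, -0.0175], [0.0004, 0.0017, 0, -0.0262], [0.0004, 0.0023, 0, -0.0349], [0.0004, 0.0023, 0, -0.0349]])

```text
time: 20.5
ee_pos: [0.5399, -0.0605, 0.0545]
tcp_rot: [-180.0, 0.2, 71.1]
wrist_force: [-4.5, -15.4, -1.3]
opening: 0.0417
grasp_force: 81.8
```

```bash
python3 hf.py
```

```text
t 20.5 tcpH [-3.8 18.4 54.5] yaw 71.07188788318606 sprungH [ 0.2 95.2 54.5] plainH [ -8.4 -67.5  54.5] F_H [ -0.1 -16.   -1.3] T_H [-2.81 -0.13 -0.08]
```

Call:
arm_command(series=[[0, 0.0006, 0, -0.0087], [0, 0.0012, 0, -0.0175], [0, 0.0015, 0, -0.022], [0, 0.0017, 0, -0.0262], [0, 0.0017, 0, -0.0262]])

```text
time: 21.0
ee_pos: [0.5416, -0.0611, 0.0546]
tcp_rot: [-180.0, 0.2, 72.6]
wrist_force: [-3.8, -14.5, -1.3]
opening: 0.0414
grasp_force: 81.8
```

```bash
python3 hf.py
```

```text
t 21.0 tcpH [-2.1 18.3 54.6] yaw 72.56251170416778 sprungH [-0.  95.2 54.6] plainH [ -4.4 -67.7  54.6] F_H [  0.3 -15.   -1.3] T_H [-2.86 -0.16 -0.07]
```

Call:
arm_command(series=[[0, 0.0003, 0, -0.0044], [0, 0.0006, 0, -0.0087], [0, 0.0009, 0, -0.0131], [0, 0.0012, 0, -0.0175], [0, 0.0012, 0, -0.0175]])

```text
time: 21.5
ee_pos: [0.5428, -0.0614, 0.0546]
tcp_rot: [-180.0, 0.2, 73.6]
wrist_force: [-3.2, -14.7, -1.1]
opening: 0.0416
grasp_force: 81.8
```

```bash
python3 hf.py
```

```text
t 21.5 tcpH [-0.9 18.2 54.6] yaw 73.56770522352214 sprungH [-0.2 95.2 54.6] plainH [ -1.7 -67.7  54.6] F_H [  0.9 -15.   -1.1] T_H [-2.84 -0.18 -0.02]
```

Call:
arm_command(series=[[0, 0.0002, 0, -0.003], [0, 0.0004, 0, -0.006], [0, 0.0006, 0, -0.009], [0, 0.0006, 0, -0.009], [0, 0.0006, 0, -0.009]])

```text
time: 22.0
ee_pos: [0.5434, -0.0616, 0.0546]
tcp_rot: [-180.0, 0.2, 74.1]
wrist_force: [-3.0, -14.1, -1.3]
opening: 0.0415
grasp_force: 81.8
```

Call:
arm_command(series=[[0, 0.0002, 0, -0.003], [0, 0.0004, 0, -0.006], [0, 0.0006, 0, -0.009], [0, 0.0006, 0, -0.009], [0, 0.0006, 0, -0.009]])

```text
time: 22.5
ee_pos: [0.5439, -0.0618, 0.0546]
tcp_rot: [-180.0, 0.2, 74.6]
wrist_force: [-2.4, -14.4, -1.4]
opening: 0.0412
grasp_force: 81.8
```

```bash
python3 hf.py
```

```text
t 22.5 tcpH [ 0.3 18.2 54.6] yaw 74.59081114462087 sprungH [-0.3 95.2 54.6] plainH [  1.1 -67.8  54.6] F_H [  1.6 -14.5  -1.4] T_H [-2.83 -0.15 -0.07]
```

Call:
arm_command(series=[[0, 0.0002, 0, -0.003], [0, 0.0004, 0, -0.006], [0, 0.0006, 0, -0.009], [0, 0.0006, 0, -0.009], [0, 0.0006, 0, -0.009]])

```text
time: 23.0
ee_pos: [0.5445, -0.0619, 0.0546]
tcp_rot: [-180.0, 0.2, 75.1]
wrist_force: [-2.9, -14.0, -2.0]
opening: 0.0419
grasp_force: 81.8
```

```bash
python3 hf.py
```

```text
t 23.0 tcpH [ 0.9 18.3 54.6] yaw 75.10727762400403 sprungH [-0.4 95.2 54.6] plainH [  2.4 -67.7  54.6] F_H [  1.1 -14.3  -2. ] T_H [-2.89 -0.22 -0.05]
```

Call:
arm_command(series=[[0, 0.0002, 0, -0.003], [0, 0.0004, 0, -0.006], [0, 0.0006, 0, -0.009], [0, 0.0006, 0, -0.009], [0, 0.0006, 0, -0.009]])

```text
time: 23.5
ee_pos: [0.5451, -0.0621, 0.0546]
tcp_rot: [-180.0, 0.2, 75.6]
wrist_force: [-3.2, -13.7, -0.9]
opening: 0.0417
grasp_force: 81.8
```

```bash
python3 hf.py
```

```text
t 23.5 tcpH [ 1.6 18.2 54.6] yaw 75.62015025491216 sprungH [-0.5 95.2 54.6] plainH [  3.8 -67.7  54.6] F_H [  0.7 -14.1  -0.9] T_H [-2.87 -0.16  0.02]
```

```bash
python3 - <<'E'
from go import *
y=np.radians(o['tcp_rot'][2]);u=np.r_[np.cos(y),np.sin(y),0];C=o['ee_pos']+[0,0,.0148]-.002*u; out=[]
for n,(ox,oy) in {'scene':(195,125),'top':(180,160)}.items():
    c=bot.camera(n); im=cv2.resize(c['color'][oy:oy+75,ox:ox+65],None,fx=6,fy=6,interpolation=cv2.INTER_CUBIC)
    cv2.circle(im,tuple(int(v) for v in (proj(c,C-.084*u)[0]-[ox,oy]+.5)*6),2,(0,255,0),-1); out.append(im)
cv2.imwrite('pics/slot.png',np.hstack(out))
E
```

```text
(no output)
```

View pics/slot.png

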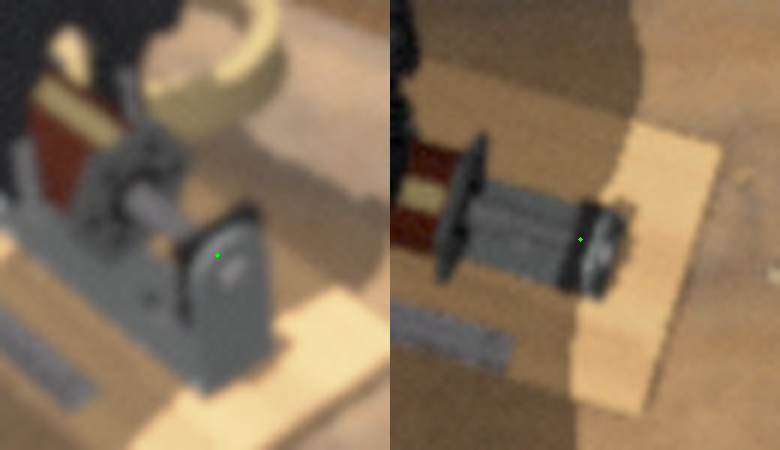

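The spindle is in the block's slot. The top view puts the pin near the cup, at (580,239), but there is no wall contact yet. I go on in half-degree steps.

Call:
arm_command(series=[[0, 0.0002, 0, -0.003], [0, 0.0004, 0, -0.006], [0, 0.0006, 0, -0.009], [0, 0.0006, 0, -0.009], [0, 0.0006, 0, -0.009]])

```text
time: 24.1
ee_pos: [0.5458, -0.0621, 0.0546]
tcp_rot: [180.0, 0.2, 76.1]
wrist_force: [-2.0, -13.4, -1.8]
opening: 0.0419
grasp_force: 81.8
```

```bash
python3 hf.py
```

```text
t 24.1 tcpH [ 2.2 18.4 54.6] yaw 76.1480882433368 sprungH [-0.6 95.4 54.6] plainH [  5.3 -67.5  54.6] F_H [  1.7 -13.4  -1.8] T_H [-2.67 -0.3   0.09]
```

Call:
arm_command(series=[[0, -0.0003, 0, 0.0045], [0, -0.0005, 0, 0.008], [0, -0.0005, 0, 0.008], [0, -0.0005, 0, 0.008], [0, -0.0005, 0, 0.008]])

```text
time: 24.6
ee_pos: [0.5452, -0.0621, 0.0546]
tcp_rot: [-180.0, 0.2, 75.7]
wrist_force: [-4.2, -15.6, -1.6]
opening: 0.0418
grasp_force: 81.8
```

Call:
arm_command(series=[[-0.0003, 0, 0, 0], [-0.0006, 0, 0, 0], [-0.0009, 0, 0, 0], [-0.0012, 0, 0, 0], [-0.0012, 0, 0, 0]])

```text
time: 25.1
ee_pos: [0.545, -0.063, 0.0546]
tcp_rot: [-180.0, 0.2, 75.7]
wrist_force: [-2.2, -12.7, -1.7]
opening: 0.0416
grasp_force: 81.8
```

```bash
python3 hf.py
```

```text
t 25.1 tcpH [ 1.7 17.3 54.6] yaw 75.68683795334479 sprungH [-0.5 94.3 54.6] plainH [  4.  -68.6  54.6] F_H [  1.3 -12.8  -1.7] T_H [-2.53 -0.18 -0.06]
```

Call:
arm_command(series=[[-0.0003, 0, 0, 0], [-0.0006, 0, 0, 0], [-0.0009, 0, 0, 0], [-0.0012, 0, 0, 0], [-0.0012, 0, 0, 0]])

```text
time: 25.6
ee_pos: [0.5446, -0.0639, 0.0546]
tcp_rot: [-180.0, 0.2, 75.7]
wrist_force: [-3.0, -12.1, -1.4]
opening: 0.0416
grasp_force: 81.9
```

```bash
python3 hf.py
```

```text
t 25.6 tcpH [ 1.5 16.3 54.6] yaw 75.68125310971428 sprungH [-0.6 93.3 54.6] plainH [  3.9 -69.6  54.6] F_H [  0.4 -12.5  -1.4] T_H [-2.28  0.   -0.29]
```

The force falls at the spring's own rate, so the pin is dropping into the cup. A slight side load suggests the back wall, so I turn back a hair and ease on.

Call:
arm_command(series=[[0, -0.0002, 0, 0.0025], [0, -0.0003, 0, 0.005], [0, -0.0003, 0, 0.005], [0, -0.0003, 0, 0.005], [0, -0.0003, 0, 0.005]])

```text
time: 26.1
ee_pos: [0.5444, -0.0639, 0.0546]
tcp_rot: [-180.0, 0.2, 75.4]
wrist_force: [-3.3, -11.7, -1.6]
opening: 0.0418
grasp_force: 81.9
```

```bash
python3 hf.py
```

```text
t 26.1 tcpH [ 1.4 16.3 54.6] yaw 75.41142664590865 sprungH [-0.4 93.3 54.6] plainH [  3.4 -69.7  54.6] F_H [  0.1 -12.1  -1.6] T_H [-2.36 -0.18  0.02]
```

Call:
arm_command(series=[[-0.0003, 0, 0, 0], [-0.0006, 0, 0, 0], [-0.0009, 0, 0, 0], [-0.0012, 0, 0, 0], [-0.0012, 0, 0, 0]])

```text
time: 26.6
ee_pos: [0.5441, -0.0649, 0.0546]
tcp_rot: [-180.0, 0.2, 75.4]
wrist_force: [-2.5, -10.5, -1.0]
opening: 0.0423
grasp_force: 81.9
```

```bash
python3 hf.py
```

```text
t 26.6 tcpH [ 1.4 15.2 54.6] yaw 75.41919216875654 sprungH [-0.4 92.2 54.6] plainH [  3.4 -70.7  54.6] F_H [  0.4 -10.8  -1. ] T_H [-2.14 -0.19 -0.09]
```

Call:
arm_command(series=[[-0.0003, 0, 0, 0], [-0.0006, 0, 0, 0], [-0.0009, 0, 0, 0], [-0.0012, 0, 0, 0], [-0.0012, 0, 0, 0]])

```text
time: 27.1
ee_pos: [0.5439, -0.0659, 0.0546]
tcp_rot: [-180.0, 0.1, 75.4]
wrist_force: [-2.7, -9.3, -2.1]
opening: 0.042
grasp_force: 81.9
```

```bash
python3 hf.py
```

```text
t 27.1 tcpH [ 1.4 14.3 54.6] yaw 75.4281340804792 sprungH [-0.4 91.3 54.6] plainH [  3.4 -71.7  54.6] F_H [-0.1 -9.6 -2.1] T_H [-1.91 -0.17 -0.11]
```

Call:
arm_command(series=[[-0.0003, 0, 0, 0], [-0.0006, 0, 0, 0], [-0.0009, 0, 0, 0], [-0.0012, 0, 0, 0], [-0.0012, 0, 0, 0]])

```text
time: 27.6
ee_pos: [0.5437, -0.0668, 0.0547]
tcp_rot: [-180.0, 0.1, 75.4]
wrist_force: [-1.5, -8.5, -1.7]
opening: 0.0418
grasp_force: 81.9
```

```bash
python3 hf.py
```

```text
t 27.6 tcpH [ 1.5 13.3 54.7] yaw 75.43717854261604 sprungH [-0.3 90.3 54.7] plainH [  3.5 -72.7  54.7] F_H [ 0.9 -8.6 -1.7] T_H [-1.68 -0.08 -0.08]
```

Call:
arm_command(series=[[-0.0003, 0, 0, 0], [-0.0006, 0, 0, 0], [-0.0009, 0, 0, 0], [-0.0011, 0, 0, 0], [-0.0011, 0, 0, 0]])

```text
time: 28.1
ee_pos: [0.5434, -0.0677, 0.0547]
tcp_rot: [-180.0, 0.1, 75.4]
wrist_force: [-1.8, -6.3, -1.6]
opening: 0.0416
grasp_force: 81.9
```

```bash
python3 hf.py
```

```text
t 28.1 tcpH [ 1.5 12.4 54.7] yaw 75.44368835827221 sprungH [-0.4 89.4 54.7] plainH [  3.5 -73.5  54.7] F_H [ 0.  -6.5 -1.6] T_H [-1.43 -0.06 -0.08]
```

Call:
arm_command(series=[[-0.0002, 0, 0, 0], [-0.0004, 0, 0, 0], [-0.0005, 0, 0, 0], [-0.0006, 0, 0, 0], [-0.0006, 0, 0, 0]])

```text
time: 28.6
ee_pos: [0.5433, -0.0681, 0.0547]
tcp_rot: [-180.0, 0.1, 75.4]
wrist_force: [-1.1, -7.3, -2.3]
opening: 0.0418
grasp_force: 81.9
```

```bash
python3 hf.py
```

```text
t 28.6 tcpH [ 1.4 12.  54.7] yaw 75.44891150813163 sprungH [-0.4 89.  54.7] plainH [  3.5 -74.   54.7] F_H [ 1.  -7.4 -2.3] T_H [-1.29 -0.1  -0.16]
```

Call:
arm_command(series=[[-0.0002, 0, 0, 0], [-0.0004, 0, 0, 0], [-0.0005, 0, 0, 0], [-0.0006, 0, 0, 0], [-0.0006, 0, 0, 0]])

```text
time: 29.1
ee_pos: [0.5432, -0.0685, 0.0547]
tcp_rot: [-180.0, 0.1, 75.5]
wrist_force: [-2.2, -5.4, -1.2]
opening: 0.0417
grasp_force: 81.9
```

```bash
python3 hf.py
```

```text
t 29.1 tcpH [ 1.4 11.5 54.7] yaw 75.45357355145363 sprungH [-0.4 88.5 54.7] plainH [  3.5 -74.5  54.7] F_H [-0.6 -5.8 -1.2] T_H [-1.14 -0.03 -0.14]
```

Call:
arm_command(series=[[-0.0002, 0, 0, 0], [-0.0004, 0, 0, 0], [-0.0005, 0, 0, 0], [-0.0006, 0, 0, 0], [-0.0006, 0, 0, 0]])

```text
time: 29.6
ee_pos: [0.543, -0.069, 0.0547]
tcp_rot: [-180.0, 0.0, 75.5]
wrist_force: [-1.7, -5.9, -2.5]
opening: 0.0417
grasp_force: 81.9
```

```bash
python3 hf.py
```

```text
t 29.6 tcpH [ 1.5 11.  54.7] yaw 75.45961289011927 sprungH [-0.4 88.  54.7] plainH [  3.5 -75.   54.7] F_H [-0.  -6.1 -2.5] T_H [-1.03  0.03 -0.13]
```

Call:
arm_command(series=[[-0.0002, 0, 0, 0], [-0.0004, 0, 0, 0], [-0.0005, 0, 0, 0], [-0.0006, 0, 0, 0], [-0.0006, 0, 0, 0]])

```text
time: 30.1
ee_pos: [0.543, -0.0691, 0.0547]
tcp_rot: [-180.0, -0.0, 75.5]
wrist_force: [-1.6, -2.6, -0.7]
opening: 0.0415
grasp_force: 81.9
```

```bash
python3 hf.py
```

```text
t 30.1 tcpH [ 1.5 10.9 54.7] yaw 75.48357218179315 sprungH [-0.4 87.9 54.7] plainH [  3.5 -75.1  54.7] F_H [-0.9 -2.9 -0.7] T_H [-0.53  0.16 -0.3 ]
```

Call:
arm_command(series=[[-0.0002, 0, 0, 0], [-0.0004, 0, 0, 0], [-0.0005, 0, 0, 0], [-0.0006, 0, 0, 0], [-0.0006, 0, 0, 0]])

```text
time: 30.6
ee_pos: [0.543, -0.0693, 0.0547]
tcp_rot: [-180.0, -0.1, 75.5]
wrist_force: [-1.3, 5.6, -1.2]
opening: 0.0413
grasp_force: 81.9
```

```bash
python3 hf.py
```

```text
t 30.6 tcpH [ 1.5 10.7 54.7] yaw 75.5087162945322 sprungH [-0.4 87.7 54.7] plainH [  3.6 -75.2  54.7] F_H [-2.8  5.  -1.2] T_H [ 0.83  0.32 -0.31]
```

The pin bottomed on the cup floor: the force reversed sharply to +5 N. I unload to near zero, lower the grip force, then open.

Call:
arm_command(series=[[0.0002, 0, 0, 0], [0.0003, 0, 0, 0], [0.0003, 0, 0, 0], [0.0003, 0, 0, 0], [0.0003, 0, 0, 0]], grip_force=40)

```text
time: 31.1
ee_pos: [0.543, -0.0693, 0.0547]
tcp_rot: [-180.0, -0.0, 75.5]
wrist_force: [-0.8, 4.7, -0.1]
opening: 0.0419
grasp_force: 82.0
```

Call:
arm_command(series=[[0, 0, 0, 0], [0, 0, 0, 0], [0, 0, 0, 0], [0, 0, 0, 0], [0, 0, 0, 0]], grip_force=20)

```text
time: 31.6
ee_pos: [0.543, -0.0693, 0.0547]
tcp_rot: [-180.0, -0.0, 75.5]
wrist_force: [-0.9, 4.8, -0.5]
opening: 0.0417
grasp_force: 82.0
```

```bash
python3 hf.py
```

```text
t 31.6 tcpH [ 1.5 10.7 54.7] yaw 75.49118393622213 sprungH [-0.3 87.7 54.7] plainH [  3.6 -75.3  54.7] F_H [-2.2  4.4 -0.5] T_H [ 0.99  0.37 -0.24]
```

Call:
arm_command(series=[[0.0002, 0, 0, 0], [0.0004, 0, 0, 0], [0.0005, 0, 0, 0], [0.0005, 0, 0, 0], [0.0005, 0, 0, 0]], hand=0.03, grip_force=30)

```text
time: 32.1
ee_pos: [0.543, -0.0693, 0.0547]
tcp_rot: [180.0, 0.0, 75.5]
wrist_force: [-1.5, 2.4, -0.4]
opening: 0.042
grasp_force: 82.0
```

```bash
python3 hf.py
```

```text
t 32.1 tcpH [ 1.5 10.8 54.7] yaw 75.4732620247426 sprungH [-0.3 87.7 54.7] plainH [  3.6 -75.2  54.7] F_H [-2.1  1.8 -0.4] T_H [ 0.21  0.41 -0.25]
```

Call:
arm_command(series=[[0.0001, -0.0002, 0, 0.002], [0.0002, -0.0003, 0, 0.004], [0.0002, -0.0003, 0, 0.004], [0.0002, -0.0003, 0, 0.004], [0.0002, -0.0003, 0, 0.004]])

```text
time: 32.6
ee_pos: [0.543, -0.0692, 0.0547]
tcp_rot: [180.0, 0.0, 75.2]
wrist_force: [1.6, -3.4, -0.7]
opening: 0.042
grasp_force: 82.0
```

```bash
python3 hf.py
```

```text
t 32.6 tcpH [ 1.5 10.9 54.7] yaw 75.24185716740269 sprungH [-0.1 87.8 54.7] plainH [  3.2 -75.1  54.7] F_H [ 2.5 -2.8 -0.7] T_H [-0.55 -0.34  0.1 ]
```

Call:
arm_command(series=[[0, 0, 0, 0], [0, 0, 0, 0], [0, 0, 0, 0], [0, 0, 0, 0], [0, 0, 0, 0]], hand=0.05)

```text
time: 33.1
ee_pos: [0.5428, -0.0687, 0.0547]
tcp_rot: [-180.0, -0.0, 75.3]
wrist_force: [-0.0, -0.8, 0.3]
opening: 0.0499
grasp_force: 0.0
```

Call:
arm_command(series=[[0, 0, 0, 0], [0, 0, 0, 0], [0, 0, 0, 0], [0, 0, 0, 0], [0, 0, 0, 0]], hand=0.07)

```text
time: 33.6
ee_pos: [0.5428, -0.0688, 0.0546]
tcp_rot: [-180.0, -0.0, 75.2]
wrist_force: [-0.2, -0.5, 0.0]
opening: 0.0699
grasp_force: 0.0
```

```bash
python3 hf.py
```

```text
t 33.6 tcpH [ 1.2 11.1 54.6] yaw 75.24928393059372 sprungH [-0.3 88.1 54.6] plainH [  2.9 -74.8  54.6] F_H [-0.1 -0.5  0. ] T_H [0.04 0.01 0.03]
```

Released cleanly. I raise straight up and pull back towards the robot for a look.

Call:
arm_command(series=[[0, 0, -0.015, 0], [0, 0, -0.04, 0], [0, 0, -0.07, 0], [0, 0, -0.11, 0], [0, 0, -0.15, 0]])

```text
time: 34.1
ee_pos: [0.5425, -0.0688, 0.2072]
tcp_rot: [180.0, -0.0, 75.3]
wrist_force: [-0.2, -0.5, 0.5]
opening: 0.0704
grasp_force: 0.0
```

Call:
arm_command(series=[[0, -0.04, -0.02, 0], [0, -0.08, -0.03, 0], [0, -0.12, -0.03, 0], [0, -0.16, -0.03, 0], [0, -0.2, -0.03, 0]])

```text
time: 34.6
ee_pos: [0.3478, -0.0176, 0.2358]
tcp_rot: [179.9, -0.0, 75.2]
wrist_force: [0.1, 0.6, 0.8]
opening: 0.0697
grasp_force: 0.0
```

```bash
python3 - <<'E'
from go import *
print(o['time'],o['ee_pos'],o['wrist_force']); out=[]
for n,(ox,oy) in {'scene':(160,105),'top':(135,145)}.items():
    c=bot.camera(n); out.append(cv2.resize(c['color'][oy:oy+120,ox:ox+100],None,fx=4,fy=4,interpolation=cv2.INTER_CUBIC))
cv2.imwrite('pics/end.png',np.hstack(out))
E
```

```text
34.6 [ 0.3478 -0.0176  0.2358] [0.1181 0.5915 0.7613]
```

View pics/end.png

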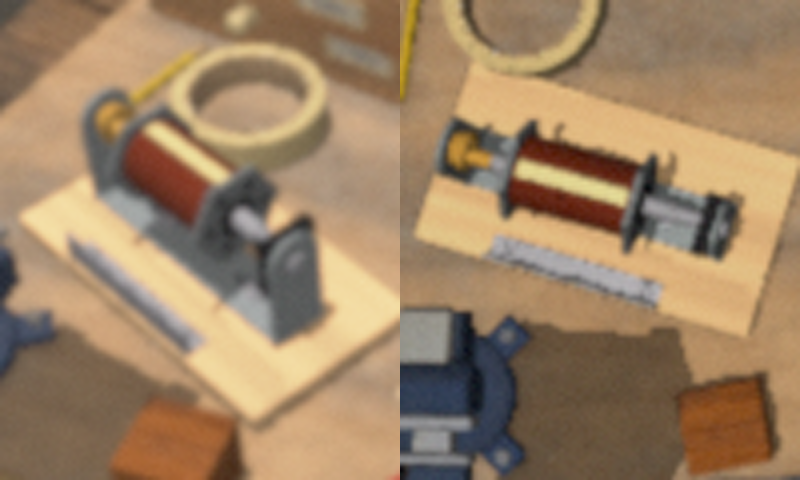

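The roll sits level between the cheeks. The brass plunger is in the cup at (470,155) and the pin is in the block at (705,215). The dark block at (730,425) has not moved. I hand it in.

```bash
python3 -c "
from workcell import bot
print(bot.job_done())"
```

```text
the job is handed in; nothing more can be done
None
```

The roll is back in its dispenser: sprung end in the brass cup, plain end home in the block's cup, gripper clear and job handed in at about 35 s, with axial force readings up to about 16 N (limit 22 N).

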